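# Open the combination lock on the preserves chest and present it

## Robot

A 6-joint arm with a two-finger parallel gripper is mounted at the origin on the work surface. World frame = base frame: x ahead of the robot, y to its left, z up, the work surface at z = 0. Lengths are in m, angles in rad, forces in N, time in s.
With the tool pointing down it reaches from about 0.375 to 0.975 m from the base axis. Payload 3.8 kg.
Tool frame: the origin (TCP) lies midway between the tips of the shut fingers; the grasp point (between the pads) lies 19 mm behind it; z points along the fingers, y is the line along which they close (so a half turn about z gives the same grasp; the last joint's range is limited). The gripper opens to 88 mm and grips with 3 to 60 N. Pads are 18 mm wide; open, the fingers measure 123 mm over their backs; the gripper's body (75 mm by 187 mm) begins 45 mm behind the grasp point.
Start: joints at [1.249, 0.264, 1.604, -0, 1.274, -0.037], TCP at [0.19, 0.648, 0.239] pointing down, gripper open.
Joint ranges: [-2.63, 2.63], [-0.94, 2.18], [0.31, 2.57], [-1.31, 4.45], [0, 2.66], [-2.55, 2.55]. Speed limits (rad/s): [2.57, 2.57, 3.14, 3.14, 3.14, 3.14].

## Interface

Orientations are given as a rotation vector (axis times angle).
In Python, from cell import manip, inverse_kinematics, cams, order gives the robot as it stands. Calls block until the motion is done:
- manip.move_pose(position, orientation): joint-space move of the TCP to a pose.
- manip.move_linear(position, rate=0.15, rot=None): straight line of the TCP; rot=None keeps the orientation; rate is the mean speed in m/s.
- manip.set_joints(angles): joint-space move.
- manip.set_gripper(opening, force=None): finger opening in m; force is the grip in N (None keeps the last); returns when the fingers have stopped.
- manip.dwell(seconds).
- inverse_kinematics(position, orientation): joint angles nearest the present ones, or None.
- manip.state(): the state.
- cams.capture(name): name is "scene" or "top"; returns a dict with "image" (480x640x3 uint8, blue, green, red), "z_map" (480x640 float32, m along the optical axis (not along the pixel's ray), 0 where there is no reading), "intrinsics" (3x3 intrinsics, pixels), "k1" (the pictures are not rectified: a ray, as slopes to the right and down, at radius r is drawn at 1 + k1 r^2 times it, then the intrinsics apply), "position" and "orientation" of the camera in the world. Camera axes: x right, y down, z forward; pixel columns grow to the right and rows downward; lengths in m; the calibration is good to about 2 mm. A picture is of the moment at which its call begins.
A pose or a line that the arm cannot do raises manip.IKError and nothing moves.
- order.close_job(): hands the job in; it is judged then, once.
The state is a dict: "clock": time; "joint_pos": joint angles; "joint_velocities": joint speeds; "tau": joint torques, N m; "tool_pos": TCP position; "tcp_rot": TCP orientation; "contact_force": force on the tool from outside, world axes, zero at the start; "moment": the same for the moment, N m; "gripper_width": finger opening in m; "grasp_force": force on a finger pad.
Only numpy, scipy, OpenCV 4.12 (cv2) and the standard library are available. Lean on these libraries where they do the work, as an engineer would, in place of code of your own. Each camera call takes 0.05 s, during which the arm holds its last target. There are 200 camera calls.

## Task

Unlock the blue combination padlock on the cellar chest: turn its dial, feeling the notch clicks, until the red mark clicks in at the yellow pointer, then pull the orange tab to draw the shackle fully open while the lock stays in its seat. Then lift the open lock off the chest and finish while still holding it steady in the gripper, level with the dial up, about 15 cm above where it lay. Leave the two jars and the tin where they stand.

Things in the scene. Friction and masses are not known exactly. Their poses are not given: they have to be found in the camera images.
- chest: Fixed low wooden chest, 360 (x) x 440 (y) x 120 mm high; origin at the centre of its underside, z up, +x away from the robot at yaw 0.
- seat (a point): Centre of the top of the lock's steel seat on the lid (123 mm above the chest's origin; plate 3 mm thick). Axes as the chest's. Four corner lugs rise 10 mm above the plate and keep the lock's case from sliding or turning (about 1.5 mm play); the middle 57 mm of each side along x is free for fingers.
- staple (a point): Centre of the top of the fixed staple's hook-like head, which reaches up through the shackle: head 31 (x) x 12 (y) x 6 mm, its top 34 mm above the seat plate, on a 10 mm round post 11 mm nearer the case. The head overhangs the closed shackle's bow: the lock lifts off (straight up) only with the shackle open; then the head has 7 mm or more to spare all round.
- lock_center (a point): Centre of the loose padlock's blue case, half-way up. Case 74 (x) x 56 (y) x 34 mm high, lying in the seat, axes as the chest's: x to the shackle, z out of the dial face. Whole lock about 0.6 kg; shackle open, its centre of mass is some 15 to 20 mm from here towards the shackle. It can be gripped across its 56 mm sides, fingers either side of the dial (dial top 39 mm above here).
- dial_grip (a point): Middle of the dial's round fluted steel knob (32 mm across, 18 mm high), on the dial's vertical axis through the case's centre; 30 mm above lock_center, 9 mm below the knob's top. Under the knob a black flange, 50 mm across and 4 mm high, lies on the case. The point turns with the dial: its x axis points to the red mark.
- dial (a joint): Dial angle, rad, growing counter-clockwise from above, stops at -0.9 and 2.8. 0 = red mark at the yellow pointer on the case (shackle side, +x). Clicks into a notch at every multiple of 0.628 (red at 0), takes about 0.07 N m, stays in a notch when let go. Starts positive, so turn it clockwise. The shackle is free only within about 0.1 rad of 0.
- shackle (a joint): How far the shackle is drawn out, in m: 0 closed, 0.024 fully open (stop). It slides along the lock's +x with about 3 N of friction and stays where it is left. While the dial blocks it, it has about 2 mm of play.
- tab_grip (a point): Centre of the orange pull tab on the shackle's outer end: an upright block 18 (x) x 12 (y) x 32 mm high, to be pinched across its 12 mm (y) from above. Its underside is 10 mm above the seat plate's top, 13 mm above the lid. With the shackle closed it lies 95 mm from the case's centre along +x, 20 mm beyond the end of the staple's head; it moves with the shackle.
- jar_plum: Loose bystander: dark red preserve jar with red lid, 68 mm across, 95 mm high, on the rear of the chest's lid; origin at the centre of its underside.
- jar_apricot: Loose bystander: orange preserve jar with black lid, same size, on the rear of the chest's lid; origin at the centre of its underside.
- can: Loose bystander: small closed tin can with a white paper label, 64 mm across, 75 mm high, on the chest's lid near its right (-y) edge; origin at the centre of its underside.
Not all that is in view belongs to the job. What is shaped like the part that bears lock_center but green is not meant.

How it is judged:
By the outcome, as a careful person would: the job done as asked, in the order asked, and still so for the second after the job is handed in, while the arm keeps its last pose, push and grip.
It also fails if it takes over 72 s, if anything falls off the work surface, if the arm or the gripper's body presses on something with over 40 N, if the wrist force passes 120 N, or if a joint passes its speed limit or range.

## Working session

There is one attempt and no reset: what is moved stays moved. The work goes in short steps, each a Python script; the robot and the scene stay as the last script left them, time stands still between calls to the robot, and variables do not carry over. Pictures are saved under pics/ and viewed, at most 10 in all, crops included, and the job is handed in when it is done.

```bash
ls; mkdir -p pics
python3 - <<'E'
from cell import manip,cams
import cv2,numpy as np
for n in("scene","top"):
    c=cams.capture(n); cv2.imwrite(f"pics/{n}0.png",c["image"]); np.savez(f"{n}0.npz",**c)
    print(n,c["intrinsics"].tolist(),c["k1"],c["position"],c["orientation"])
print(manip.state())
E
```

```text
pics
scene [[447.96153399404363, 0.0, 319.09432100027175], [0.0, 447.96153399404363, 244.39878254852752], [0.0, 0.0, 1.0]] 0.024471552519711243 [1.18759665e+00 7.38034854e-04 7.21297269e-01] [-1.60685641 -1.85509321  0.82711723]
top [[488.72865445832207, 0.0, 327.5655804459716], [0.0, 488.72865445832207, 236.50326178498548], [0.0, 0.0, 1.0]] -0.06318306658087415 [ 0.34883862 -0.09536138  1.25116384] [-2.0944111   2.15113223 -0.1640395 ]
{'clock': 0.1, 'joint_pos': array([ 1.24907635e+00,  2.64688057e-01,  1.60520893e+00, -3.94295744e-05,
        1.27369029e+00, -3.68770946e-02]), 'joint_velocities': array([ 0.00020917, -0.00172429, -0.00335825, -0.00069745,  0.00048657,
       -0.00134122]), 'tau': array([ 7.13907866e-04, -5.03613603e+01, -3.58067358e+01,  7.30516389e-02,
        2.33784760e-02, -8.13940096e-05]), 'tool_pos': array([0.18948046, 0.64720671, 0.23752099]), 'tcp_rot': array([-4.45855629e-01, -3.10947032e+00,  3.09316954e-03]), 'contact_force': array([ 0.23363777, -0.9524127 ,  0.01381702]), 'moment': array([ 0.03311742, -0.00589034,  0.00433891]), 'grasp_force': 0.0, 'gripper_width': 0.0883065303985947}
```

View pics/top0.png

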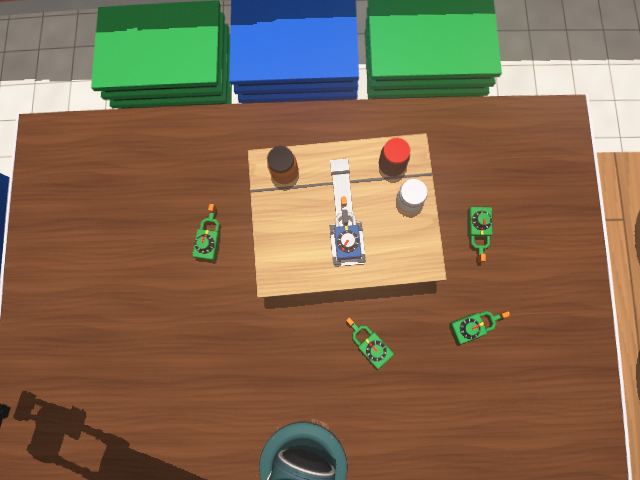

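View pics/scene0.png

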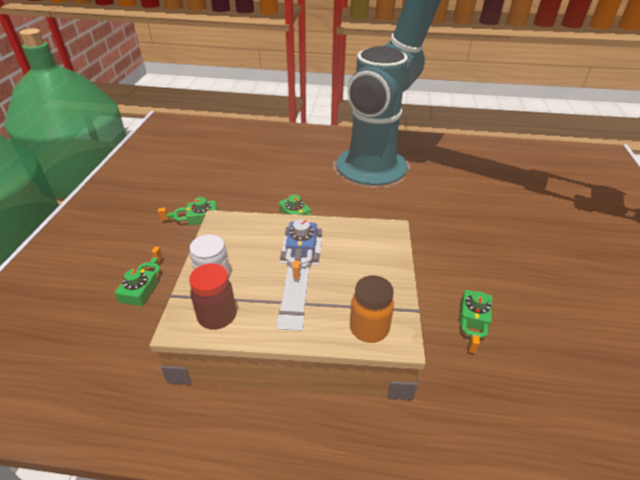

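The top view shows the blue lock at about (348,241), with its tab at (344,201) and the shackle pointing up the image. The jars are at (282,165) and (396,157), and the tin is at (412,196). Next I'll measure these and zoom in.

```bash
cat > h.py <<'E'
import cv2,numpy as np
from scipy.spatial.transform import Rotation as R
def cloud(c):
    h,w=c["z_map"].shape; u,v=np.meshgrid(np.arange(w),np.arange(h))
    p=np.stack([u,v],-1).reshape(-1,1,2).astype(np.float64)
    n=cv2.undistortPoints(p,c["intrinsics"],np.array([float(c["k1"]),0,0,0])).reshape(h,w,2)
    z=c["z_map"][...,None]
    P=np.concatenate([n*z,z],-1)@R.from_rotvec(c["orientation"]).as_matrix().T+c["position"]
    P[c["z_map"]==0]=np.nan
    return P
def project(c,X):
    r=R.from_rotvec(c["orientation"]).inv(); t=-r.apply(c["position"])
    return cv2.projectPoints(np.atleast_2d(np.float64(X)),r.as_rotvec(),t,c["intrinsics"],np.array([float(c["k1"]),0,0,0]))[0].reshape(-1,2)
E
python3 - <<'E'
from h import *
for n in("top","scene"):
    c=np.load(f"{n}0.npz"); P=cloud(c); im=c["image"]; hsv=cv2.cvtColor(im,cv2.COLOR_BGR2HSV).astype(int)
    H,S,V=[hsv[...,i] for i in range(3)]
    lid=(abs(P[...,2]-.12)<.008)&(P[...,0]>.3)&(abs(P[...,1])<.5)
    k,l,st,ce=cv2.connectedComponentsWithStats(lid.astype(np.uint8))
    i=1+np.argmax(st[1:,4]); Q=P[l==i]; rc=cv2.minAreaRect(Q[:,:2].astype(np.float32)); print(n,"lid",rc,np.median(Q[:,2]))
    roi=np.zeros_like(lid); 
    if n=="top": roi[185:275,320:375]=1
    else: roi[215:285,275:330]=1
    for nm,m in (("blue",(H>105)&(H<125)&(S>120)&(V>40)),("orange",(H>6)&(H<16)&(S>190)&(V>120)),("red",((H<6)|(H>174))&(S>150)),("yellow",(H>22)&(H<34)&(S>150))):
        m=m&roi; q=P[m]; q=q[~np.isnan(q[:,0])]
        if len(q): print(nm,len(q),"px",np.argwhere(m).mean(0)[::-1],"med",np.median(q,0),"min",q.min(0),"max",q.max(0))
    z=P[...,2]; xy=(roi)&(z>.19)&(z<.22); q=P[xy]; print("knob",len(q),q.mean(0),np.percentile(q,[5,95],0).tolist() if len(q) else'')
    for nm,b in(("can",(375,175,430,220)),("plum",(375,130,415,185)),("apr",(262,140,302,190))):
        if n=="top":
            q=P[b[1]:b[3],b[0]:b[2]].reshape(-1,3); zt=np.nanmax(q[:,2]); q=q[q[:,2]>zt-.012]; print(nm,np.median(q,0),zt)
    b=(185,275,320,375) if n=="top" else(215,285,270,335)
    cv2.imwrite(f"pics/{n}c.png",cv2.resize(im[b[0]:b[1],b[2]:b[3]],None,fx=6,fy=6,interpolation=cv2.INTER_CUBIC))
E
python3 -c "
import cv2,numpy as np
a=cv2.imread('pics/topc.png');b=cv2.imread('pics/scenec.png')
o=np.zeros((max(a.shape[0],b.shape[0]),a.shape[1]+b.shape[1],3),np.uint8);o[:a.shape[0],:a.shape[1]]=a;o[:b.shape[0],a.shape[1]:]=b;cv2.imwrite('pics/both.png',o)"
```

```text
top lid ((0.6032159328460693, -0.11761650443077087), (0.36195361614227295, 0.4425196051597595), 3.805859327316284) 0.11959019936227744
red 14 px [344.85714286 244.28571429] med [ 0.51865602 -0.11632421  0.18030677] min [ 0.50896515 -0.12101034  0.16055739] max [ 0.52646478 -0.10952469  0.1818858 ]
yellow 5 px [346.2 227.8] med [ 0.55830553 -0.12021402  0.15868321] min [ 0.55522875 -0.12231288  0.15613073] max [ 0.56216759 -0.1201014   0.16012896]
knob 0 [nan nan nan] 
can [ 0.63034665 -0.2726809   0.19454688] 0.2008571974473914
plum [ 0.72005471 -0.23677754  0.21441245] 0.2196870002353155
apr [0.70929903 0.02300382 0.21432115] 0.22059220571338534
scene lid ((0.6021761894226074, -0.11752147972583771), (0.3627792298793793, 0.44109082221984863), 3.915933609008789) 0.12081210617750437
blue 6 px [305.33333333 223.83333333] med [ 0.49829034 -0.10676764  0.15787545] min [ 0.49542486 -0.14761887  0.15602531] max [ 0.50454481 -0.10146854  0.15933407]
orange 2 px [295. 262.] med [ 0.61820423 -0.11790488  0.16513274] min [ 0.61441457 -0.11900993  0.16417851] max [ 0.62199388 -0.11679983  0.16608697]
yellow 4 px [299.4 242.8] med [ 0.55653845 -0.12098631  0.15775044] min [ 0.55483607 -0.12187505  0.1573764 ] max [ 0.56187918 -0.11985096  0.15859879]
knob 0 [nan nan nan] <stdin>:14: RuntimeWarning: Mean of empty slice.
  ret = um.true_divide(
```

View pics/both.png

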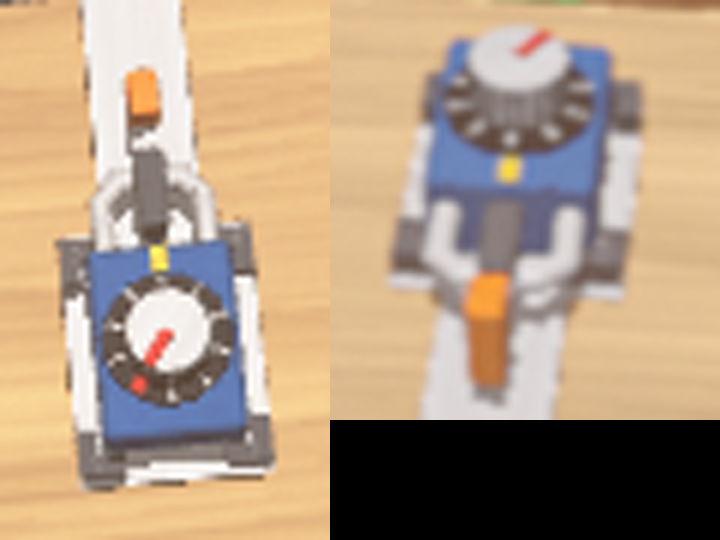

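The crops show the red dot at lower left of the dial, crop (138,384), and the yellow pointer at (158,258). The dial reads about 2.5, which is notch 4. I'll refine the lock's position next.

Run:
```python
from h import *
from scipy.optimize import minimize
yaw=np.deg2rad(3.85); ex=np.array([np.cos(yaw),np.sin(yaw)]); ey=np.array([-ex[1],ex[0]])
C=np.array([.6027,-.1176])
for n in("top","scene"):
    c=np.load(f"{n}0.npz"); P=cloud(c); im=c["image"].astype(int)
    L=np.stack([(P[...,:2]-C)@ex,(P[...,:2]-C)@ey,P[...,2]],-1)
    near=(abs(L[...,1])<.06)&(L[...,0]<.09)&(L[...,0]>-.16)
    def rep(nm,m):
        q=L[m&near]; 
        print(n,nm,len(q), np.round(np.concatenate([q.mean(0),np.percentile(q,3,0),np.percentile(q,97,0)]),4) if len(q) else'')
    rep("knobtop",(L[...,2]>.174))
    B,G,Rr=im[...,0],im[...,1],im[...,2]
    blue=(B>Rr+45); rep("bluetop",blue&(abs(L[...,2]-.157)<.005))
    org=(Rr>B+110)&(Rr>G+50)&(G>B+30); rep("orange",org&(L[...,0]>0)); rep("orangetop",org&(L[...,0]>0)&(L[...,2]>.16))
    red=(Rr>G+90)&(abs(G-B)<40); rep("red",red&(L[...,0]<0));rep("reddot",red&(L[...,0]<0)&(L[...,2]<.17))
    # circle fit of knob by colour-plane: bright gray pixels in image ray intersect z=.179
    rep("yellow",(Rr>150)&(G>130)&(B<110)&(L[...,2]>.15)&(L[...,0]<-.02))
# synthetic check: project expected features for a guessed lock centre onto images
```

```text
top knobtop 158 [-0.0754  0.0006  0.1786 -0.0894 -0.0127  0.1755 -0.0608  0.0143  0.1819]
top bluetop 312 [-0.0771  0.0008  0.1561 -0.1094 -0.0256  0.1527 -0.0406  0.0261  0.16  ]
top orange 33 [ 0.02    0.0007  0.1637  0.0124 -0.0041  0.1606  0.0273  0.0057  0.1671]
top orangetop 33 [ 0.02    0.0007  0.1637  0.0124 -0.0041  0.1606  0.0273  0.0057  0.1671]
top red 19 [-0.0836  0.0066  0.1767 -0.093   0.0007  0.1617 -0.0762  0.0142  0.1819]
top reddot 4 [-0.0917  0.0131  0.1627 -0.093   0.0119  0.1608 -0.0902  0.0143  0.1644]
top yellow 11 [-0.0441  0.0006  0.1586 -0.0476 -0.002   0.1565 -0.0402  0.0029  0.1606]
scene knobtop 166 [-0.0723  0.0011  0.179  -0.0873 -0.0128  0.1754 -0.0594  0.0147  0.1813]
scene bluetop 229 [-0.0586  0.0025  0.1573 -0.1063 -0.0251  0.1549 -0.0389  0.0265  0.1595]
scene orange 90 [ 0.0246  0.0009  0.1583  0.0129 -0.0037  0.1406  0.0297  0.0054  0.1666]
scene orangetop 50 [ 0.0217  0.0007  0.1648  0.0127 -0.0043  0.1609  0.0297  0.0055  0.1667]
scene red 6 [-0.0828  0.0051  0.1801 -0.0872  0.0023  0.1789 -0.0787  0.007   0.1817]
scene reddot 0 
scene yellow 7 [-4.650e-02 -1.000e-04  1.578e-01 -5.230e-02 -1.200e-03  1.562e-01
 -4.070e-02  1.500e-03  1.589e-01]
```

```bash
cat >> h.py <<'E'
from cell import manip,inverse_kinematics,cams,order
yaw=np.deg2rad(3.85); ex=np.array([np.cos(yaw),np.sin(yaw)]); ey=np.array([-ex[1],ex[0]])
C=np.array([.6027,-.1176]); LC=C-.0745*ex+.0007*ey; TAB=LC+.095*ex
def down(a=0): return (R.from_euler('z',yaw+a)*R.from_euler('x',np.pi)).as_rotvec()
def P3(xy,z): return np.array([xy[0],xy[1],z])
def rep(t=""):
    s=manip.state(); print(t,"t%.1f"%s["clock"],"tcp",np.round(s["tool_pos"],4),"F",np.round(s["contact_force"],1),"M",np.round(s["moment"],3),"w%.4f g%.1f j6 %.3f"%(s["gripper_width"],s["grasp_force"],s["joint_pos"][5])); return s
E
python3 - <<'E'
from h import *
s=manip.state(); manip.move_linear(s["tool_pos"]+[0,0,.11],rate=.3)
q0=None
for a in(-1.2,0,1.2):
    q=inverse_kinematics(P3(LC,.27),down(a)); print(a,None if q is None else np.round(q,3))
E
```

```text
-1.2 [-0.273 -0.007  1.849 -0.     1.299  2.431]
0 [-0.273 -0.007  1.849 -0.     1.299  1.231]
1.2 [-0.273 -0.007  1.849 -0.     1.299  0.031]
```

Run:
```python
from h import *
q=np.array(inverse_kinematics(P3(LC,.27),down(0)),float); q[5]=1.231-2.513
manip.set_joints(q); rep("above")
manip.set_gripper(.050,force=25)
r=manip.state()["tcp_rot"]
manip.move_linear(P3(LC,.200),rate=.15); manip.move_linear(P3(LC,.1645),rate=.05); rep("at knob")
manip.set_gripper(.02,force=25); s=rep("gripped")
c=cams.capture("scene"); cv2.imwrite("pics/grip.png",cv2.resize(c["image"][120:330,200:400],None,fx=3,fy=2.8,interpolation=cv2.INTER_CUBIC))
```

```text
above t3.6 tcp [ 0.5286 -0.1213  0.2701] F [-0.2  0.4  0.3] M [-0.024 -0.045  0.018] w0.0880 g0.0 j6 -1.282
at knob t5.8 tcp [ 0.5285 -0.1219  0.1646] F [-0.3  0.   0.2] M [-0.041  0.039  0.062] w0.0500 g0.0 j6 -1.282
gripped t6.2 tcp [ 0.5285 -0.1221  0.1649] F [-0.6 -0.2  1.2] M [-0.127  0.032 -0.006] w0.0314 g25.0 j6 -1.282
```

View pics/grip.png

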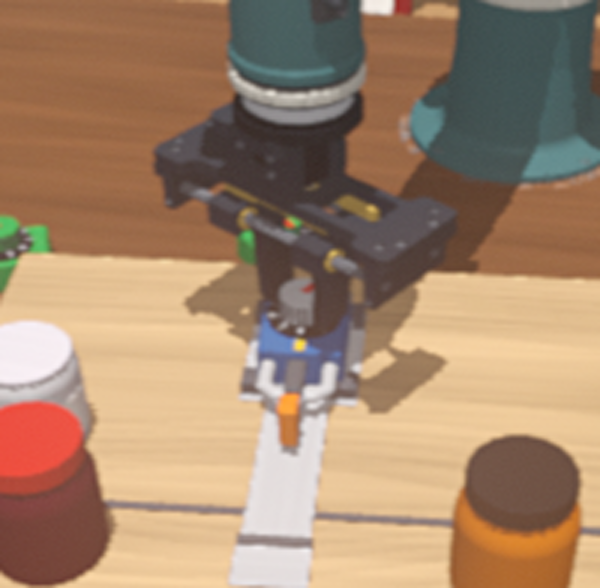

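The fingers hold the knob squarely, with the fluted knob and red line at (297,297). Now I'll turn it, logging torque to feel the clicks.

Run:
```python
from h import *
q=np.array(manip.state()["joint_pos"],float); a0=q[5]; o=[]
q=np.array(inverse_kinematics(manip.state()["tool_pos"],manip.state()["tcp_rot"]))
q[5]=a0
N=32
for i in range(1,N+1):
    q[5]=a0+2.513*i/N; manip.set_joints(q); s=manip.state(); o.append((round(2.513*(1-i/N),2),round(float(s["moment"][2]),3)))
print(o); rep("turned")
c=cams.capture("scene"); a=c["image"][200:290,260:340]; np.savez("s1.npz",**c)
c=cams.capture("top"); b=c["image"][200:290,310:390]
cv2.imwrite("pics/turned.png",cv2.resize(np.hstack([a,b]),None,fx=5,fy=5,interpolation=cv2.INTER_CUBIC))
```

```text
[(2.43, 0.15), (2.36, 0.034), (2.28, -0.05), (2.2, 0.026), (2.12, -0.036), (2.04, -0.011), (1.96, -0.092), (1.88, -0.06), (1.81, 0.039), (1.73, -0.008), (1.65, 0.036), (1.57, 0.007), (1.49, -0.021), (1.41, -0.027), (1.34, -0.08), (1.26, 0.024), (1.18, 0.044), (1.1, 0.036), (1.02, 0.021), (0.94, 0.011), (0.86, -0.05), (0.79, -0.088), (0.71, -0.111), (0.63, 0.08), (0.55, 0.068), (0.47, 0.022), (0.39, -0.129), (0.31, -0.068), (0.24, 0.065), (0.16, -0.051), (0.08, -0.077), (0.0, 0.0)]
turned t14.2 tcp [ 0.5284 -0.122   0.1649] F [-3.9  2.9  3.2] M [0.39  0.714 0.   ] w0.0311 g25.0 j6 1.227
```

View pics/turned.png

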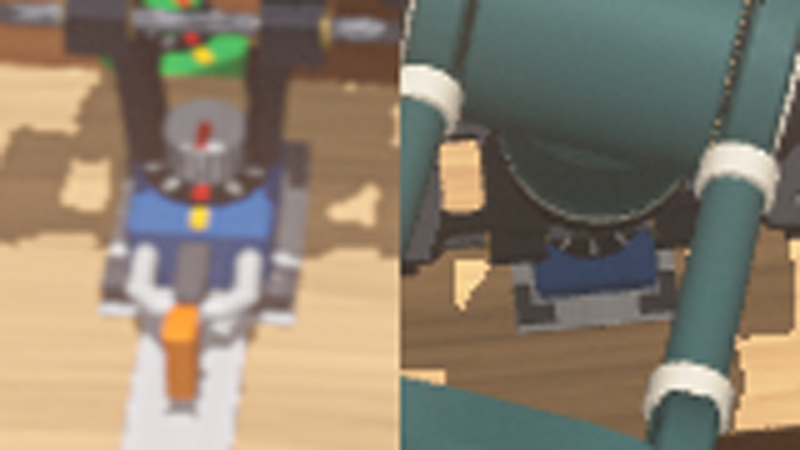

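The red dot at (202,192) lines up with the yellow pointer at (199,216). I'll release the knob and move to the tab.

Run:
```python
from h import *
manip.set_gripper(.05); manip.move_linear(P3(LC,.215),rate=.15); rep("up")
T=TAB+.003*ex
manip.set_gripper(.034,force=35)
manip.move_linear(P3(T,.215),rate=.15,rot=down(0))
c=cams.capture("scene"); 
manip.move_linear(P3(T,.185),rate=.1); manip.move_linear(P3(T,.136),rate=.05); rep("at tab")
manip.set_gripper(.005,force=35); s=rep("pinched")
cv2.imwrite("pics/tab.png",np.hstack([cv2.resize(x["image"][200:300,250:350],None,fx=4,fy=4,interpolation=cv2.INTER_CUBIC) for x in(c,cams.capture("scene"))]))
```

```text
up t15.3 tcp [ 0.5285 -0.122   0.2152] F [-0.7  1.  -0.1] M [-0.011  0.151  0.073] w0.0498 g0.0 j6 1.231
at tab t18.1 tcp [ 0.6265 -0.1154  0.1365] F [-0.3 -0.1  0. ] M [0.028 0.168 0.027] w0.0341 g0.0 j6 1.282
pinched t18.6 tcp [ 0.6263 -0.1153  0.1363] F [ 1.  -1.1  1.8] M [0.047 0.111 0.005] w0.0117 g35.0 j6 1.282
```

View pics/tab.png

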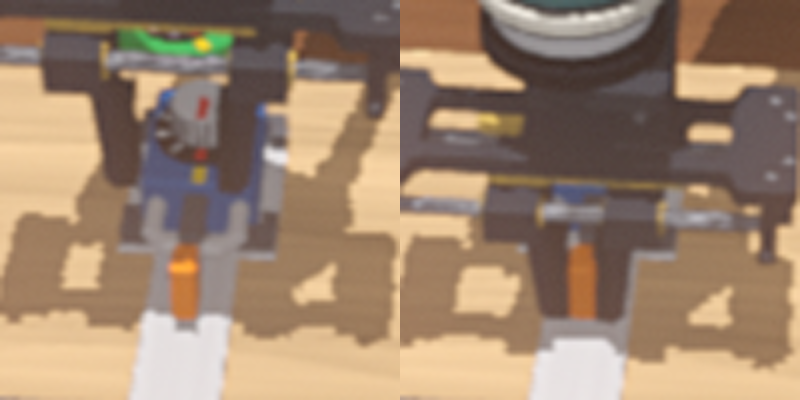

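The red mark stayed at the pointer after release (left crop, 203,155), and the tab is pinched at (583,280). I'll pull it in small steps.

Run:
```python
from h import *
p0=manip.state()["tool_pos"]; o=[]
for d in np.arange(2,31,2)/1000:
    manip.move_linear(p0+P3(ex,0)*d*[1,1,0],rate=.03); s=manip.state(); f=float(s["contact_force"][:2]@ex)
    o.append((round(d*1000),round(float((s["tool_pos"]-p0)[:2]@ex)*1000,1),round(f,1)))
    if abs(f)>14 and d>.02 or abs(f)>25: break
print(o); rep("pulled")
```

```text
[(2, 1.5, -3.1), (4, 3.9, -3.1), (6, 6.1, -2.5), (8, 8.2, -2.8), (10, 10.2, -2.2), (12, 12.2, -2.1), (14, 14.2, -1.8), (16, 16.2, -1.6), (18, 18.2, -3.4), (20, 20.2, -2.4), (22, 22.2, -1.9), (24, 24.1, -2.4), (26, 24.3, -5.8), (28, 24.5, -10.0), (30, 24.6, -13.1)]
pulled t22.4 tcp [ 0.6508 -0.1136  0.1342] F [-13.   -1.4   2.6] M [-0.302  2.621  0.011] w0.0118 g35.0 j6 1.295
```

Run:
```python
from h import *
s=manip.state(); manip.set_gripper(.034)
manip.move_linear(s["tool_pos"]*[1,1,0]+[0,0,.225],rate=.12); rep("up")
G=LC+.013*ex
manip.set_gripper(.082,force=50)
manip.move_linear(P3(G,.225),rate=.15,rot=down(0))
c=cams.capture("scene")
manip.move_linear(P3(G,.19),rate=.1); manip.move_linear(P3(G,.128),rate=.05); rep("at case")
manip.set_gripper(.045,force=50); rep("gripped")
cv2.imwrite("pics/case.png",np.hstack([cv2.resize(x["image"][190:290,250:350],None,fx=4,fy=4,interpolation=cv2.INTER_CUBIC) for x in(c,cams.capture("scene"))]))
```

```text
up t23.8 tcp [ 0.6503 -0.1134  0.2241] F [ 0.6 -0.5 -0. ] M [ 0.04   0.181 -0.038] w0.0341 g0.0 j6 1.293
at case t27.5 tcp [ 0.5416 -0.1211  0.1285] F [-0.5 -0.3 -0.1] M [-0.031  0.141  0.038] w0.0821 g0.0 j6 1.239
gripped t28.0 tcp [ 0.5414 -0.1211  0.1282] F [ 0.2 -0.4  1.3] M [-0.055  0.18   0.011] w0.0557 g50.0 j6 1.239
```

View pics/case.png

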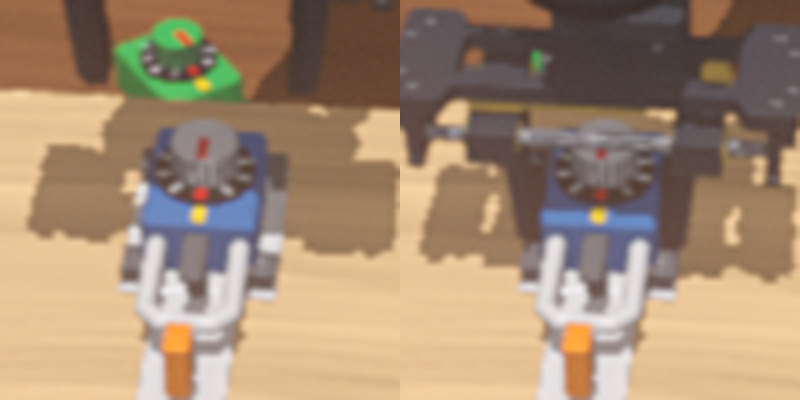

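The shackle is fully open, the staple head (195,270) is clear inside the bow, and the case is gripped at 56 mm. I'll lift straight up.

Run:
```python
from h import *
p=manip.state()["tool_pos"]
manip.move_linear(p+[0,0,.012],rate=.03); s=rep("12mm")
if np.linalg.norm(s["contact_force"])<20:
    manip.move_linear(p+[0,0,.05],rate=.05); rep("50mm")
    manip.move_linear(p+[0,0,.15],rate=.08); manip.dwell(.7); s=rep("150mm"); print(s["tool_pos"]-p,R.from_rotvec(s["tcp_rot"]).as_matrix()[:,2])
c=cams.capture("scene"); cv2.imwrite("pics/lift.png",cv2.resize(c["image"][60:360,140:440],None,fx=2,fy=2,interpolation=cv2.INTER_CUBIC))
```

```text
12mm t28.6 tcp [ 0.5413 -0.121   0.1401] F [ 0.6 -0.1 -5.9] M [-0.05   0.191  0.005] w0.0556 g50.0 j6 1.239
50mm t29.5 tcp [ 0.5411 -0.121   0.1778] F [-1.  -0.1 -6.6] M [-0.093  0.201 -0.006] w0.0555 g50.0 j6 1.239
150mm t31.6 tcp [ 0.5414 -0.1211  0.2782] F [-0.1 -0.1 -6.5] M [-0.041  0.147 -0.018] w0.0558 g50.0 j6 1.239
[-4.67143081e-06 -9.10063699e-06  1.50057788e-01] [ 6.88270478e-05 -2.38016788e-05 -9.99999997e-01]
```

View pics/lift.png

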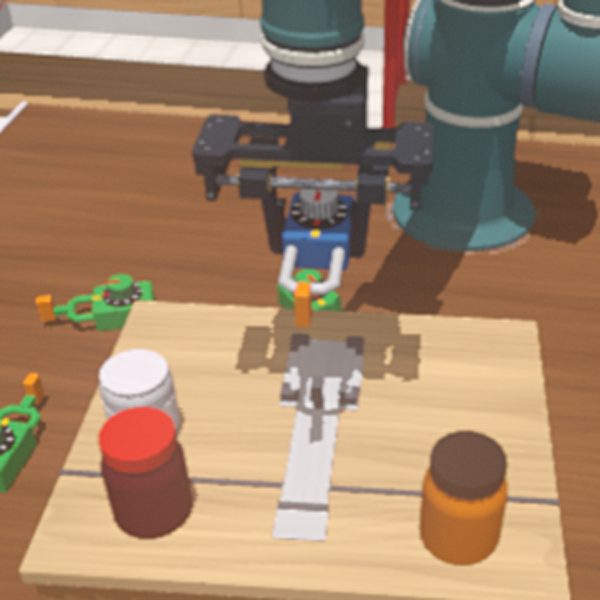

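The lock hangs clear at (318,235) with the shackle open, the seat is empty, and the jars and tin haven't moved. I'll check that it's level, then hand in.

Run:
```python
from h import *
c=cams.capture("scene"); P=cloud(c); im=c["image"].astype(int); B,G,Rr=im[...,0],im[...,1],im[...,2]
L=np.stack([(P[...,:2]-LC)@ex,(P[...,:2]-LC)@ey,P[...,2]],-1); near=(abs(L[...,1])<.04)&(L[...,2]>.25)&(L[...,0]>-.05)&(L[...,0]<.15)
org=(Rr>B+110)&(Rr>G+50)&(G>B+30)&near; q=L[org]; zt=np.percentile(q[:,2],97); xt=np.median(q[q[:,2]>zt-.005,0])
k=near&(abs(L[...,0])<.02)&(L[...,2]>.32)&(L[...,2]<.34); z=np.median(L[k][:,2])
print("tab top",xt,zt,"knob top",z); tilt=(zt-z+.014)/.119; print("tilt rad",tilt)
if abs(tilt)<.06: print(order.close_job())
```

```text
tab top 0.12296122239678921 0.31645815814783795 knob top 0.3270311612352992
tilt rad 0.028798293382678742
the job is handed in; nothing more can be done
None
```

I unlocked the blue padlock, drew its shackle out to the 24 mm stop, and handed in at about 32 s with it held about 15 cm above its seat, dial up and level to within about 0.03 rad; the jars and tin look unmoved.

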